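# Set out the blue inks in printing order

### The job

We are about to print a linocut from light to dark: stand the four blue ink tins upright on the four cork rests of the ink board, one to a rest, in order of shade, the palest on the rest nearest the glass inking slab and the darkest on the rest farthest from it. Stand each tin wholly on its cork and set it down rather than drop it, and do not knock or shift the amber glass jar that stands among the tins.

Things in the scene. Friction and masses are not known exactly. Their poses are not given: they have to be found in the camera images.
- tin_pale_mid (a point): ink tin, the palest blue of the four blue ones: the ink shade shows on its lid (steel rim round it) and on the label band. Upright cylinder, 58 mm diameter, 52 mm tall, about 0.2 kg; the point is its centre, 26 mm above its underside; z is its upright axis. Starts standing on the bench.
- tin_light_mid (a point): ink tin, the light sky blue of the four blue ones: the ink shade shows on its lid (steel rim round it) and on the label band. Upright cylinder, 58 mm diameter, 52 mm tall, about 0.2 kg; the point is its centre, 26 mm above its underside; z is its upright axis. Starts standing on the bench.
- tin_strong_mid (a point): ink tin, the strong blue of the four blue ones: the ink shade shows on its lid (steel rim round it) and on the label band. Upright cylinder, 58 mm diameter, 52 mm tall, about 0.2 kg; the point is its centre, 26 mm above its underside; z is its upright axis. Starts standing on the bench.
- tin_dark_mid (a point): ink tin, the darkest, blue-black navy of the four blue ones: the ink shade shows on its lid (steel rim round it) and on the label band. Upright cylinder, 58 mm diameter, 52 mm tall, about 0.2 kg; the point is its centre, 26 mm above its underside; z is its upright axis. Starts standing on the bench.
- rest_1: round cork rest, 80 mm diameter, on the fixed plywood ink board; origin at the centre of its top face, 21 mm above the bench; z up, y along the row. Number 1 of the row of four, numbered along -y; centres 95 mm apart; the cork stands 3 mm proud of the board (116 mm deep, 18 mm thick).
- rest_2: round cork rest, 80 mm diameter, on the fixed plywood ink board; origin at the centre of its top face, 21 mm above the bench; z up, y along the row. Number 2 of the row of four, numbered along -y; centres 95 mm apart; the cork stands 3 mm proud of the board (116 mm deep, 18 mm thick).
- rest_3: round cork rest, 80 mm diameter, on the fixed plywood ink board; origin at the centre of its top face, 21 mm above the bench; z up, y along the row. Number 3 of the row of four, numbered along -y; centres 95 mm apart; the cork stands 3 mm proud of the board (116 mm deep, 18 mm thick).
- rest_4: round cork rest, 80 mm diameter, on the fixed plywood ink board; origin at the centre of its top face, 21 mm above the bench; z up, y along the row. Number 4 of the row of four, numbered along -y; centres 95 mm apart; the cork stands 3 mm proud of the board (116 mm deep, 18 mm thick).
- slab: square glass inking slab, 150 x 150 x 8 mm, pale green-white with a dark green edge, lying on a paper sheet just beyond one end of the ink board (either end; a brown cut lino block lies beyond the other), a hand roller standing on it; origin at the centre of its underside on the bench. Fixed.
- jar_mid (a point): small closed amber glass jar with a black cap, 48 mm diameter, 58 mm tall, standing among the tins; the point is its centre, 29 mm above the bench. A bystander. A red and an ochre tin of the same size as the blue ones stand there too; tins and jar stand at least 35 mm clear of each other and 25 mm clear of everything else; all on the bench within reach of the tins and the rests is lower than 60 mm.
There are look-alikes about, which are no part of the job. Leave any green or turquoise look-alike of the part that bears tin_strong_mid alone.

How it is judged:
At the end, for the whole second after the job is handed in: Each blue tin stands upright (within 0.1 rad) and at rest on its own cork rest, its axis within 14 mm of the centre of the cork and its underside on the cork (within 5 mm), in order palest, light, strong, darkest from the end of the row nearest the glass slab to the other end; all tins released (((horizontal distance between slab and rest_1 below 0.28 m and horizontal distance between tin_pale_mid and rest_1 below 0.014 m and z of tin_pale_mid in the frame of rest_1 between 0.021 and 0.031 m and horizontal distance between tin_light_mid and rest_2 below 0.014 m and z of tin_light_mid in the frame of rest_2 between 0.021 and 0.031 m and horizontal distance between tin_strong_mid and rest_3 below 0.014 m and z of tin_strong_mid in the frame of rest_3 between 0.021 and 0.031 m and horizontal distance between tin_dark_mid and rest_4 below 0.014 m and z of tin_dark_mid in the frame of rest_4 between 0.021 and 0.031 m) or (horizontal distance between slab and rest_4 below 0.28 m and horizontal distance between tin_pale_mid and rest_4 below 0.014 m and z of tin_pale_mid in the frame of rest_4 between 0.021 and 0.031 m and horizontal distance between tin_light_mid and rest_3 below 0.014 m and z of tin_light_mid in the frame of rest_3 between 0.021 and 0.031 m and horizontal distance between tin_strong_mid and rest_2 below 0.014 m and z of tin_strong_mid in the frame of rest_2 between 0.021 and 0.031 m and horizontal distance between tin_dark_mid and rest_1 below 0.014 m and z of tin_dark_mid in the frame of rest_1 between 0.021 and 0.031 m)) and angle between each of tin_pale_mid, tin_light_mid, tin_strong_mid, tin_dark_mid's own z axis and vertical below 0.1 rad and linear speed of each of tin_pale, tin_light, tin_strong, tin_dark below 0.02 m/s and angular speed of each of tin_pale, tin_light, tin_strong, tin_dark below 0.2 rad/s and contact force between the fingers and tin_pale below 0.1 N and contact force between the fingers and tin_light below 0.1 N and contact force between the fingers and tin_strong below 0.1 N and contact force between the fingers and tin_dark below 0.1 N); the robot touches nothing.
It fails at once if the amber jar is knocked or shifted (more than 20 mm, or tilted more than 0.3 rad) (distance of jar_mid from where it was at the start of the episode above 0.02 m or angle between jar_mid's own z axis and vertical above 0.3 rad).
It fails at once if a blue tin is dropped (moves faster than 0.7 m/s with no finger touching it: a fall of about 25 mm) ((linear speed of tin_pale above 0.7 m/s and contact force between the fingers and tin_pale below 0.05 N) or (linear speed of tin_light above 0.7 m/s and contact force between the fingers and tin_light below 0.05 N) or (linear speed of tin_strong above 0.7 m/s and contact force between the fingers and tin_strong below 0.05 N) or (linear speed of tin_dark above 0.7 m/s and contact force between the fingers and tin_dark below 0.05 N)).
It also fails if it takes over 99 s, if anything falls off the work surface, if the arm or the gripper's body presses on something with over 40 N, if the wrist force passes 120 N, or if a joint passes its speed limit or range.

### The arm

A 7-joint arm with a two-finger parallel gripper is mounted at the origin on the work surface. World frame = base frame: x ahead of the robot, y to its left, z up, the work surface at z = 0. Lengths are in m, angles in rad, forces in N, time in s.
With the tool pointing down it reaches from about 0.4 to 0.9 m from the base axis. Payload 5.5 kg.
Tool frame: the origin (TCP) lies where the fingers leave the gripper's body, on its centre line; the fingertips stand 73 mm ahead of it and the grasp point (between the pads) lies 54 mm ahead of it; z points along the fingers, y is the direction in which the jaws open and shut (so a half turn about z gives the same grasp; the last joint's range is limited). The gripper opens to 85 mm and grips with 20 to 120 N. Pads are 22 mm wide; open, the fingers measure 114 mm over their backs; the gripper's body (76 mm by 85 mm) begins 54 mm behind the grasp point. The pads swing forward as they close: fully open they stand 13 mm farther back than shut.
Start: joints at [-1.069, 0.501, -0.427, 1.55, 0.221, 1.138, -0.21], TCP at [0.154, 0.632, 0.304] pointing down, gripper open.
Joint ranges: [-2.88, 2.88], [-0.31, 2.03], [-1.54, 1.56], [0.2, 2.42], [-1.41, 4.55], [0.19, 2.02], [-2.57, 2.57]. Speed limits (rad/s): [2.57, 2.57, 3.14, 3.14, 3.14, 3.14, 3.14].

### API

Orientations are given as a rotation vector (axis times angle).
In Python, from station import robot, grab_frame, camera_params, job gives the robot as it stands. The module is installed in compiled form; this text tells all that it offers.
- The arm moves only by the shell command python3 -m jog 'ROWS'. ROWS is JSON, a list of rows, each a list of 7 numbers: the shift along the tool's x, y, z in mm, then the turn, a rotation vector about the tool's x, y, z in degrees, then the gripper command: -1 is shut, 1 is fully open, values between are in proportion. In form: [[x, y, z, wx, wy, wz, fingers], ...]. A call has 1 to 5 rows; each row shifts and turns the pose as measured when the row begins, along the tool's axes as they then stand; what a row does not reach is not made up. A row lasts 1/8 s, in which the tool goes at most 62.5 mm and 10.7 degrees, less where a joint would pass 70% of its speed; a pose out of reach is approached as far as the arm can. A call is refused whole if a number of a shift passes 62.5 or a number of a turn 10.7, either way. A call with a gripper value outside its range is refused whole. The fingers move at their own pace and stop on an object; the grip force is fixed at half the most. Time passes only in rows, so rows that do not move let the fingers close. It gives the time, the measured TCP pose, the force and the opening at its end, in the units of the state.
- robot.read_state(): the state, without advancing time (a new reading comes with each control period).
- grab_frame(name): name is "scene" or "top" or "wrist"; returns (picture, depth): 384x512x3 uint8, red, green, blue; 384x512 float32, m along the optical axis (not along the pixel's ray), 0 where there is no reading.
- camera_params(name): a dict with "mtx" (3x3 intrinsics, pixels), "camera_from_world" (4x4, takes a point from world to camera coordinates); the wrist camera has in their place "hand_eye" (4x4, takes a point from camera to tool coordinates, whose origin is the TCP and whose axes are the flange's). Camera axes: x right, y up, looking along -z (the intrinsics and any distortion apply to the point x, -y, -z); pixel columns grow to the right and rows downward; lengths in m; the calibration is good to about 2 mm. A picture is of the moment at which its call begins: read the wrist's pose just before it. camera_params takes no time and is no camera call.
- job.job_done(): hands the job in, once; it reports no verdict.
The state is a dict: "t": time; "joint_positions": joint angles; "qvel": joint speeds; "tau": joint torques, N m; "tool_pos": TCP position; "tool_rot": TCP orientation; "force": force on the tool from outside, world axes, zero at the start; "ft_torque": the same for the moment, N m; "gripper_width": finger opening in m.
Only numpy, scipy, OpenCV 4.12 (cv2) and the standard library are available. Lean on these libraries where they do the work, as an engineer would, in place of code of your own. Each camera call takes 0.05 s, during which the arm holds its last target.

## Working session

There is one attempt and no reset: what is moved stays moved. The work goes in short steps, Python scripts to look and compute and a shell command to move; the robot and the scene stay as the last step left them, time stands still between calls to the robot, and variables do not carry over. Pictures are saved under pics/ and viewed, and the job is handed in when it is done.

```bash
mkdir -p pics; cat > h.py <<'E'
import numpy as np,cv2
from station import robot,grab_frame,camera_params,job
from scipy.spatial.transform import Rotation as R
def save(n,im): cv2.imwrite('pics/'+n,im[:,:,::-1])
def world(name,dep,st=None):
    p=camera_params(name);K=np.array(p['mtx']);h,w=dep.shape
    u,v=np.meshgrid(np.arange(w),np.arange(h))
    x=(u-K[0,2])/K[0,0]*dep;y=(v-K[1,2])/K[1,1]*dep
    P=np.stack([x,-y,-dep,np.ones_like(x)],-1)
    if name=='wrist':
        T=np.eye(4);T[:3,:3]=R.from_rotvec(st['tool_rot']).as_matrix();T[:3,3]=st['tool_pos'];M=T@np.array(p['hand_eye'])
    else: M=np.linalg.inv(np.array(p['camera_from_world']))
    return (P@M.T)[...,:3]
E
python3 - <<'E'
from h import *
s=robot.read_state();print(s)
print(camera_params('top'))
for n in ('top','scene'):
    im,d=grab_frame(n);save(n+'0.png',im);np.savez(n+'0.npz',im=im,d=d)
E
```

```text
{'t': 0.0, 'joint_positions': array([-1.06879429,  0.50187257, -0.42678168,  1.55142561,  0.22080309,
        1.13830095, -0.21026069]), 'qvel': array([-0.00171266,  0.00026575, -0.00110362, -0.0008272 ,  0.00061061,
        0.00087862,  0.00010819]), 'tau': array([-9.98967771e-04, -5.69484401e+01, -5.81662863e+00, -2.80944300e+01,
        1.05556389e-02,  1.17196067e-02, -7.13812028e-06]), 'tool_pos': array([0.15367649, 0.63101462, 0.30285302]), 'tool_rot': array([-3.74054553e-01, -3.11894150e+00,  3.02640243e-03]), 'force': array([-0.21679425,  0.27503806,  0.32108716]), 'ft_torque': array([-0.00593273,  0.01727286, -0.02295528]), 'gripper_width': 0.08559718223294129}
{'mtx': array([[467.96727323,   0.        , 252.50919215],
       [  0.        , 467.96727323, 189.21692806],
       [  0.        ,   0.        ,   1.        ]]), 'camera_from_world': array([[ 0.00403596, -0.99995786,  0.00824529, -0.00591599],
       [ 0.98532061,  0.00538383,  0.17062914, -0.5421619 ],
       [-0.17066634,  0.0074356 ,  0.98530082, -1.27355241],
       [ 0.        ,  0.        ,  0.        ,  1.        ]])}
```

View pics/top0.png

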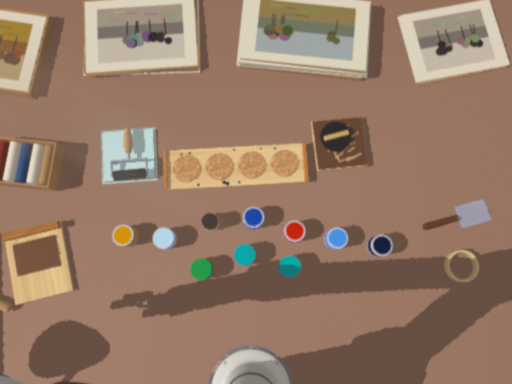

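View pics/scene0.png

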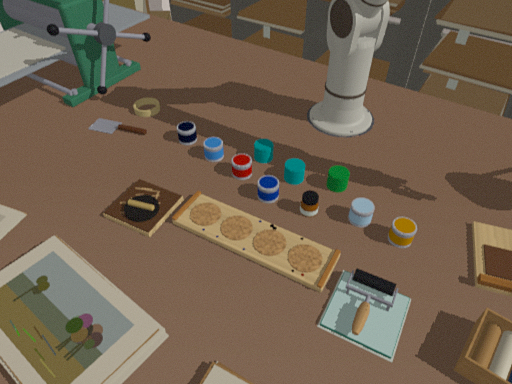

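The top view shows the slab at (130,155), to the left (+y), so rest_1 at (187,168) gets the palest tin.

Candidate tins:
- Blue with steel rims: pale (165,238), strong (254,217), light sky (337,238), navy (381,245).
- Turquoise, leave alone: (245,255) and (290,266).
- Others, also left alone: green (201,269), red (295,231), ochre (123,235), and the jar (210,221).

I'll confirm these in an enlarged crop and measure them.

```bash
python3 - <<'E'
from h import *
z=np.load('top0.npz');im,d=z['im'],z['d'];W=world('top',d)
c=im[130:290,100:410];save('crop0.png',cv2.resize(c,None,fx=2.5,fy=2.5,interpolation=cv2.INTER_CUBIC))
C=dict(pale=(165,238),strong=(254,217),light=(337,238),dark=(381,245),jar=(210,221),red=(295,231),ochre=(123,235),t1=(245,255),t2=(290,266),green=(201,269))
v,u=np.mgrid[0:384,0:512]
for n,(a,b) in C.items():
    m=(np.hypot(u-a,v-b)<15)&(W[...,2]>.045)&(d>0)
    P=W[m]; (cx,cy),r=cv2.minEnclosingCircle((P[:,:2]*1000).astype(np.float32))
    top=P[P[:,2]>np.median(P[:,2])-.004]
    print(n,m.sum(),np.round([cx,cy,r]),'mean',np.round(top.mean(0)*1000,1),'mid',np.round((top.max(0)+top.min(0))*500,1),np.round(np.ptp(top,0)*1000),im[b,a])
hsv=cv2.cvtColor(im,cv2.COLOR_RGB2HSV)
for a,b in [(187,168),(220,167),(252,165),(285,163),(130,155)]:
    m=(np.hypot(u-a,v-b)<20)
    if a!=130: m&=(hsv[...,1]>105)&(np.hypot(u-a,v-b)<16.5)
    P=W[m&(d>0)];print(a,b,m.sum(),np.round(P.mean(0)*1000,1),np.round(np.median(P,0)*1000,1),np.round((P.max(0)+P.min(0))*500,1),np.round(np.ptp(P,0)*1000),im[b,a])
E
```

```text
pale 361 [404. 243.  29.] mean [403.5 242.9  52.4] mid [403.7 243.   53.6] [56. 57. 11.] [180 214 232]
strong 347 [463.  -5.  30.] mean [462.5  -5.1  52.2] mid [463.1  -5.   54.6] [56. 56. 13.] [ 28  72 166]
light 354 [ 406. -237.   29.] mean [ 405.5 -236.9   52.6] mid [ 405.8 -237.2   54.1] [56. 57. 12.] [ 73 146 222]
dark 360 [ 387. -360.   30.] mean [ 386.5 -359.1   52.8] mid [ 387.1 -360.1   54.1] [55. 58. 11.] [23 30 59]
jar 192 [452. 117.  21.] mean [451.3 116.4  58.3] mid [451.9 116.6  59.6] [42. 39. 11.] [71 62 59]
red 354 [ 425. -119.   30.] mean [ 424.6 -119.5   52.4] mid [ 424.7 -118.8   53.6] [56. 56. 11.] [195  36  12]
ochre 363 [411. 355.  30.] mean [411.  354.2  52.2] mid [411.4 354.3  53.3] [55. 59. 11.] [211 147  10]
t1 364 [359.  20.  30.] mean [359.2  19.4  52.4] mid [359.6  19.3  54.4] [57. 55. 12.] [ 10 166 167]
t2 367 [ 328. -106.   30.] mean [ 328.4 -105.8   52.7] mid [ 327.6 -105.4   54. ] [57. 58. 11.] [ 18 119 120]
green 368 [320. 137.  29.] mean [319.3 137.5  52.5] mid [318.5 137.5  53.9] [57. 58. 11.] [ 38 153  73]
187 168 659 [608.5 188.9  20.3] [607.9 189.4  20.3] [609.6 189.7  20.6] [87. 82. 19.] [186 140  96]
220 167 656 [613.9  93.8  20.3] [614.2  93.8  20.3] [615.2  94.3  20.8] [85. 82. 18.] [183 136  93]
252 165 644 [619.3  -0.9  20.4] [618.9  -1.7  20.6] [ 6.204e+02 -4.000e-01  1.870e+01] [82. 84. 18.] [183 137  93]
285 163 636 [625.3 -95.6  20.7] [625.  -94.9  20.7] [626.4 -95.2  20.3] [83. 82. 17.] [184 137  93]
130 155 1245 [646.6 354.   17.6] [648.2 351.9  10.3] [645.8 356.4  24.1] [123. 115.  49.] [170 188 187]
```

View pics/crop0.png

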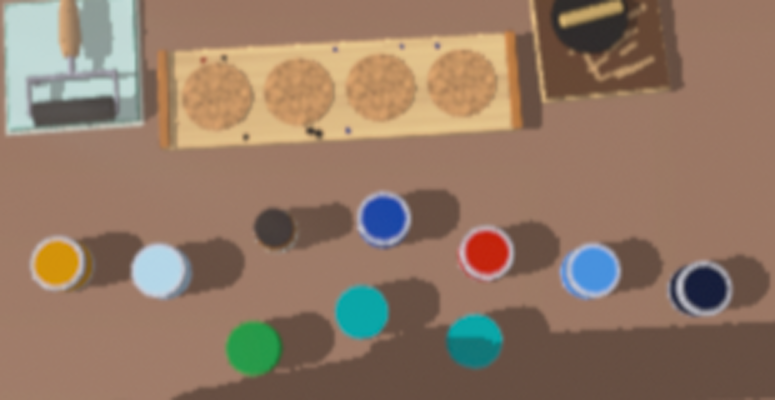

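The crop confirms it: at crop pixels, pale is (160,270), strong (384,218), light (592,270) and navy (703,288), all with steel rims. The turquoise pair at (362,312) and (474,341) have no rim. Next I'll write a planning aid that only prints the deltas.

```bash
cat > plan.py <<'E'
# usage: plan.py x y z(mm) n : tool y -> world +x, z down
import sys;from h import *
x,y,z=[float(a) for a in sys.argv[1:4]];n=int(sys.argv[4])
s=robot.read_state();M=R.from_rotvec(s['tool_rot']).as_matrix();p=np.array(s['tool_pos'])*1000
G=np.array([[0,1,0],[1,0,0],[0,0,-1.]]).T
G=np.array([[0,1,0],[1,0,0],[0,0,-1.]])
rv=R.from_matrix(M.T@G).as_rotvec();t=np.array([x,y,z])
print('t',round(float(s['t']),2),'pos',p.round(1),'q',np.round(s['joint_positions'],2),'F',np.round(s['force'],1),'w',round(float(s['gripper_width']),4))
for i in range(n):
    Mi=M@R.from_rotvec(rv*i/n).as_matrix()
    print((Mi.T@((t-p)/n)).round(1),np.degrees(rv/n).round(2))
E
python3 plan.py 404 243 180 10
```

```text
t 0.1 pos [153.7 631.1 302.9] q [-1.07  0.5  -0.43  1.55  0.22  1.14 -0.21] F [ 0.3 -0.2  0.5] w 0.0851
[-33.5 -31.8  12.3] [-0.01  0.01  7.63]
[-37.4 -27.   12.3] [-0.01  0.01  7.63]
[-40.7 -21.8  12.3] [-0.01  0.01  7.63]
[-43.2 -16.2  12.3] [-0.01  0.01  7.63]
[-45.  -10.4  12.3] [-0.01  0.01  7.63]
[-46.   -4.3  12.3] [-0.01  0.01  7.63]
[-46.1   1.9  12.3] [-0.01  0.01  7.63]
[-45.5   8.   12.3] [-0.01  0.01  7.63]
[-44.   13.9  12.3] [-0.01  0.01  7.63]
[-41.8  19.7  12.3] [-0.01  0.01  7.63]
```

```bash
python3 -m jog '[[-33,-32,8,0,0,7.6,1],[-37,-27,8,0,0,7.6,1],[-41,-22,12,0,0,7.6,1],[-43,-16,12,0,0,7.6,1],[-45,-10,12,0,0,7.6,1]]'; python3 plan.py 404 243 180 5
```

```text
t: 0.72
tool_pos: [0.2766, 0.4338, 0.2479]
tool_rot: [-1.387, -2.815, 0.004]
force: [0.4, -0.1, -0.2]
gripper_width: 0.0851
t 0.72 pos [276.6 433.8 247.9] q [-0.84  0.31 -0.26  1.94  0.09  0.9  -0.48] F [ 0.4 -0.1 -0.2] w 0.0851
[-45.8  -3.   13.5] [-0.05 -0.01  7.51]
[-45.8   3.   13.5] [-0.05 -0.01  7.51]
[-45.    8.9  13.5] [-0.05 -0.01  7.51]
[-43.5  14.7  13.5] [-0.05 -0.01  7.51]
[-41.2  20.3  13.6] [-0.05 -0.01  7.51]
```

```bash
python3 -m jog '[[-46,-3,13,0,0,7.5,1],[-46,3,13,0,0,7.5,1],[-45,9,13,0,0,7.5,1],[-43,15,13,0,0,7.5,1],[-41,20,13,0,0,7.5,1]]'; python3 plan.py 404 243 180 1
python3 - <<'E'
from h import *
s=robot.read_state();im,d=grab_frame('wrist');save('w1.png',im);np.savez('w1.npz',im=im,d=d)
W=world('wrist',d,s)
P=W[(W[...,2]>.045)&(W[...,2]<.07)&(np.hypot(W[...,0]-.404,W[...,1]-.243)<.045)]*1000
print(len(P))
if len(P): print(cv2.minEnclosingCircle(P[:,:2].astype(np.float32)),np.median(P,0))
E
```

```text
t: 1.35
tool_pos: [0.4052, 0.2348, 0.1801]
tool_rot: [-2.243, -2.196, 0.005]
force: [0.6, -0.5, -0.6]
gripper_width: 0.0855
t 1.35 pos [405.2 234.8 180.1] q [-0.56  0.33 -0.02  2.11  0.01  0.71 -0.61] F [ 0.6 -0.5 -0.6] w 0.0855
[ 8.1 -1.4  0.1] [-0.23  0.05 -1.21]
5063
((406.76806640625, 243.24530029296875), 29.7919979095459) [406.91694217 245.30567419  50.73821974]
```

View pics/w1.png

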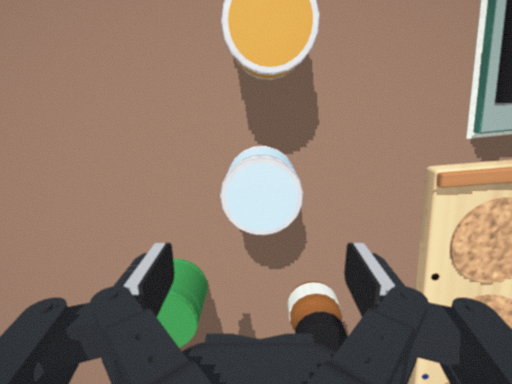

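The wrist view shows the pale tin at (262,190) with both fingers clear of the jar and green tin. It agrees with the top camera to 2–3 mm. I'll align and descend.

```bash
python3 -m jog '[[8,0,0,0,0,-1,1],[0,0,0,0,0,0,1],[0,0,30,0,0,0,1]]'; python3 plan.py 405 243 78 3
```

```text
t: 1.78
tool_pos: [0.4091, 0.2374, 0.1494]
tool_rot: [2.237, 2.204, -0.005]
force: [-0.2, 0.0, 0.2]
gripper_width: 0.0851
t 1.77 pos [409.1 237.4 149.4] q [-0.57  0.39 -0.02  2.11  0.02  0.64 -0.61] F [-0.2  0.   0.2] w 0.0851
[ 1.9 -1.4 23.8] [-0.03  0.06 -0.29]
[ 1.9 -1.4 23.8] [-0.03  0.06 -0.29]
[ 1.9 -1.4 23.8] [-0.03  0.06 -0.29]
```

```bash
python3 -m jog '[[5,-4,10,0,0,0,1],[2,-1,10,0,0,0,1],[0,0,0,0,0,0,1]]'; python3 plan.py 405 243 78 2
```

```text
t: 2.15
tool_pos: [0.4016, 0.2474, 0.128]
tool_rot: [-2.231, -2.211, 0.008]
force: [-0.7, 0.5, 0.4]
gripper_width: 0.0855
t 2.15 pos [401.6 247.4 128. ] q [-0.59  0.43 -0.03  2.12  0.02  0.59 -0.64] F [-0.7  0.5  0.4] w 0.0855
[-2.1  1.8 25. ] [-0.12  0.1  -0.25]
[-2.1  1.8 25. ] [-0.12  0.1  -0.25]
```

```bash
python3 -m jog '[[-3,2,20,0,0,0,1],[0,0,0,0,0,0,1]]'; python3 plan.py 405 243 78 1
```

```text
t: 2.4
tool_pos: [0.4041, 0.2454, 0.109]
tool_rot: [-2.23, -2.213, 0.005]
force: [0.4, -0.4, -0.1]
gripper_width: 0.0857
t 2.4 pos [404.1 245.4 109. ] q [-0.58  0.47 -0.02  2.13  0.02  0.55 -0.63] F [ 0.4 -0.4 -0.1] w 0.0857
[-2.3  1.  31. ] [-0.13  0.12 -0.43]
```

```bash
python3 -m jog '[[0,0,0,0,0,0,1]]'; python3 plan.py 405 243 78 1
```

```text
t: 2.52
tool_pos: [0.4046, 0.2458, 0.1098]
tool_rot: [2.23, 2.213, -0.003]
force: [0.2, 0.0, 0.7]
gripper_width: 0.0858
t 2.52 pos [404.6 245.8 109.8] q [-0.58  0.47 -0.02  2.13  0.02  0.55 -0.63] F [0.2 0.  0.7] w 0.0858
[-2.8  0.5 31.8] [-0.08  0.08 -0.43]
```

```bash
python3 -m jog '[[-2,0,20,0,0,0,1],[-1,0,12,0,0,0,1],[0,0,0,0,0,0,1]]'; python3 plan.py 405 243 78 1
```

```text
t: 2.9
tool_pos: [0.4061, 0.244, 0.0796]
tool_rot: [2.229, 2.213, 0.004]
force: [-0.0, 0.9, 0.1]
gripper_width: 0.0856
t 2.9 pos [406.1 244.   79.6] q [-0.58  0.53 -0.02  2.13  0.03  0.48 -0.63] F [-0.   0.9  0.1] w 0.0856
[-1.  -1.1  1.6] [ 0.14 -0.08 -0.42]
```

```bash
python3 -m jog '[[0,0,0,0,0,0,-1],[0,0,0,0,0,0,-1],[0,0,0,0,0,0,-1],[0,0,0,0,0,0,-1],[0,0,0,0,0,0,-1]]'; python3 plan.py 405 243 78 1
```

```text
t: 3.52
tool_pos: [0.4065, 0.2444, 0.081]
tool_rot: [2.229, 2.213, 0.006]
force: [-0.0, -0.2, -3.7]
gripper_width: 0.0568
t 3.52 pos [406.5 244.4  81. ] q [-0.58  0.52 -0.02  2.13  0.02  0.48 -0.63] F [-0.  -0.2 -3.7] w 0.0568
[-1.5 -1.5  3. ] [ 0.2  -0.12 -0.42]
```

Gripped at 57 mm with TCP z 81, so placing will be at about z 102. Lifting.

```bash
python3 -m jog '[[0,0,-20,0,0,0,-1],[0,0,-30,0,0,0,-1],[0,0,-30,0,0,0,-1]]'; python3 plan.py 609 189 150 5
```

```text
t: 3.9
tool_pos: [0.404, 0.2429, 0.16]
tool_rot: [-2.229, -2.213, 0.006]
force: [0.1, 0.5, -2.3]
gripper_width: 0.057
t 3.9 pos [404.  242.9 160. ] q [-0.57  0.37 -0.03  2.11  0.02  0.67 -0.62] F [ 0.1  0.5 -2.3] w 0.057
[-10.5  41.1   1.9] [-0.03  0.03 -0.08]
[-10.5  41.1   1.9] [-0.03  0.03 -0.08]
[-10.6  41.1   1.9] [-0.03  0.03 -0.08]
[-10.7  41.    2. ] [-0.03  0.03 -0.08]
[-10.7  41.    2. ] [-0.03  0.03 -0.08]
```

```bash
python3 -m jog '[[-10,40,2,0,0,0,-1],[-11,41,2,0,0,0,-1],[-11,41,2,0,0,0,-1],[-11,35,2,0,0,0,-1],[-5,15,2,0,0,0,-1]]';python3 -m jog '[[0,0,0,0,0,0,-1]]'; python3 plan.py 609 189 130 1
```

```text
t: 4.53
tool_pos: [0.5793, 0.1946, 0.1517]
tool_rot: [-2.223, -2.218, 0.001]
force: [-0.7, 0.5, -2.7]
gripper_width: 0.0568
t: 4.65
tool_pos: [0.5792, 0.1939, 0.1509]
tool_rot: [-2.225, -2.216, 0.003]
force: [-0.6, -0.1, -2.6]
gripper_width: 0.0571
t 4.65 pos [579.2 193.9 150.9] q [-0.37  0.58  0.    1.77 -0.    0.79 -0.37] F [-0.6 -0.1 -2.6] w 0.0571
[-4.8 29.9 20.9] [-0.12  0.02 -0.21]
```

```bash
python3 -m jog '[[-4,22,12,0,0,0,-1],[-1,8,12,0,0,0,-1],[0,0,0,0,0,0,-1]]'; python3 plan.py 609 189 102 1
python3 - <<'E'
from h import *
s=robot.read_state();im,d=grab_frame('wrist');save('w2.png',im)
i2,d2=grab_frame('scene');save('s2.png',cv2.resize(i2[120:340,120:440],None,fx=2.4,fy=2.4))
E
```

```text
t: 5.03
tool_pos: [0.6043, 0.1918, 0.1251]
tool_rot: [-2.216, -2.218, 0.009]
force: [-0.2, -0.8, -2.4]
gripper_width: 0.057
t 5.03 pos [604.3 191.8 125.1] q [-0.35  0.65 -0.    1.72 -0.    0.78 -0.34] F [-0.2 -0.8 -2.4] w 0.057
[-2.8  4.9 23.1] [-0.49 -0.03  0.03]
```

View pics/w2.png

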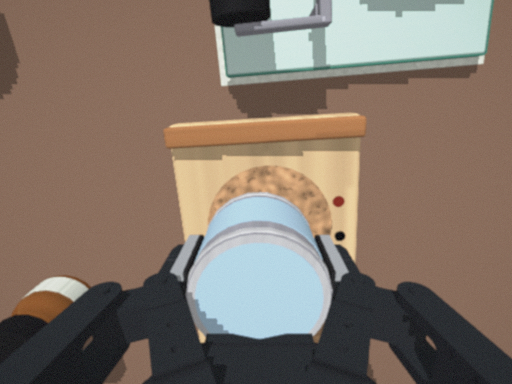

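View pics/s2.png

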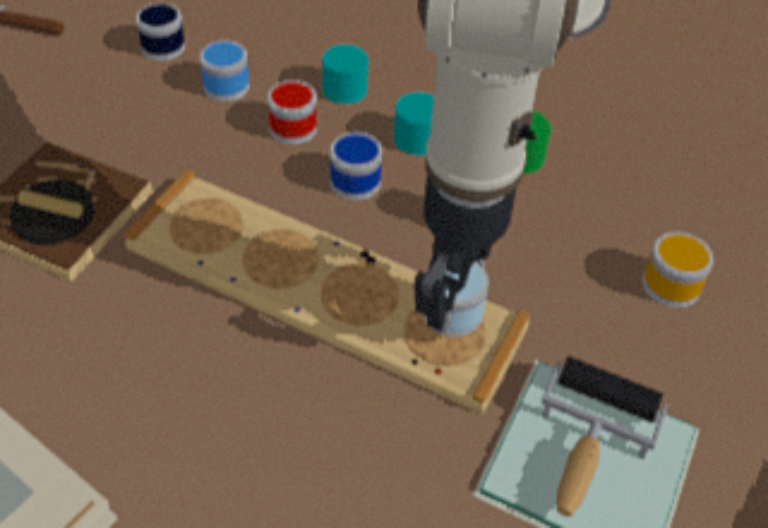

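The pale tin is held upright over rest_1: tin at wrist (260,290), cork at (270,200), with the slab at the top. I'll correct the offset and lower.

```bash
python3 -m jog '[[-3,5,10,0,0,0,-1],[0,0,4,0,0,0,-1],[0,0,0,0,0,0,-1]]'; python3 plan.py 609 189 102 1
```

```text
t: 5.5
tool_pos: [0.6091, 0.1898, 0.1121]
tool_rot: [-2.215, -2.22, 0.005]
force: [0.2, -0.2, -2.9]
gripper_width: 0.0572
t 5.5 pos [609.1 189.8 112.1] q [-0.34  0.68 -0.    1.71 -0.    0.76 -0.34] F [ 0.2 -0.2 -2.9] w 0.0572
[-0.8 -0.  10.1] [-0.38 -0.1   0.12]
```

```bash
python3 -m jog '[[0,0,5,0,0,0,-1],[0,0,3,0,0,0,-1],[0,0,0,0,0,0,-1]]'; python3 plan.py 609 189 102 1
```

```text
t: 5.88
tool_pos: [0.609, 0.1899, 0.1038]
tool_rot: [-2.215, -2.22, 0.005]
force: [0.3, -0.2, -3.0]
gripper_width: 0.0568
t 5.88 pos [609.  189.9 103.8] q [-0.34  0.69 -0.    1.71 -0.    0.75 -0.34] F [ 0.3 -0.2 -3. ] w 0.0568
[-0.9 -0.   1.8] [-0.37 -0.1   0.12]
```

```bash
python3 -m jog '[[0,0,1,0,0,0,-1],[0,0,1,0,0,0,-1]]'; python3 plan.py 609 189 102 1
```

```text
t: 6.12
tool_pos: [0.6092, 0.19, 0.102]
tool_rot: [-2.215, -2.22, 0.005]
force: [-2.8, -1.1, 5.7]
gripper_width: 0.0567
t 6.12 pos [609.2 190.  102. ] q [-0.34  0.69 -0.    1.71 -0.    0.74 -0.34] F [-2.8 -1.1  5.7] w 0.0567
[-1.  -0.2 -0. ] [-0.35 -0.11  0.12]
```

Contact felt (F +5.7). Releasing and lifting.

```bash
python3 -m jog '[[0,0,0,0,0,0,1],[0,0,0,0,0,0,1],[0,0,0,0,0,0,1],[0,0,0,0,0,0,1]]'; python3 -m jog '[[0,0,-15,0,0,0,1],[0,0,-30,0,0,0,1],[0,0,-30,0,0,0,1]]'; python3 plan.py 463 -5 160 5
```

```text
t: 6.62
tool_pos: [0.6104, 0.1904, 0.1034]
tool_rot: [-2.216, -2.221, 0.0]
force: [0.0, -0.1, 1.1]
gripper_width: 0.0853
t: 7.0
tool_pos: [0.6092, 0.1897, 0.1795]
tool_rot: [-2.215, -2.219, 0.007]
force: [0.3, -0.8, -0.2]
gripper_width: 0.0852
t 7.0 pos [609.2 189.7 179.5] q [-0.34  0.58  0.    1.68 -0.01  0.88 -0.34] F [ 0.3 -0.8 -0.2] w 0.0852
[-38.9 -29.3   4.1] [-0.09 -0.02  0.02]
[-38.9 -29.3   4. ] [-0.09 -0.02  0.02]
[-38.9 -29.3   4. ] [-0.09 -0.02  0.02]
[-38.9 -29.3   4. ] [-0.09 -0.02  0.02]
[-38.9 -29.3   3.9] [-0.09 -0.02  0.02]
```

```bash
python3 -m jog '[[-40,-30,3,0,0,0,1],[-40,-30,3,0,0,0,1],[-40,-30,3,0,0,0,1],[-38,-28,3,0,0,0,1],[-20,-15,3,0,0,0,1]]'; python3 -m jog '[[-8,-10,3,0,0,0,1],[0,0,0,0,0,0,1]]'; python3 plan.py 464 -5 140 1
cat > wt.py <<'E'
import sys;from h import *
# fine location of tin lid from wrist and top: wt.py x y zlid tag
x,y,zl=[float(a)/1000 for a in sys.argv[1:4]]
for n in ('wrist','top'):
    s=robot.read_state();im,d=grab_frame(n);save(n[0]+sys.argv[4]+'.png',im)
    W=world(n,d,s);P=W[(abs(W[...,2]-zl)<.006)&(np.hypot(W[...,0]-x,W[...,1]-y)<.045)&(d>0)]*1000
    if len(P)>20: print(n,len(P),[np.round(a,1) for a in cv2.minEnclosingCircle(P[:,:2].astype(np.float32))],np.median(P,0).round(1))
E
python3 wt.py 463 -5 52 3
```

```text
t: 7.62
tool_pos: [0.4789, 0.0101, 0.1731]
tool_rot: [2.213, 2.226, 0.018]
force: [0.2, -0.3, 0.2]
gripper_width: 0.0857
t: 7.88
tool_pos: [0.4685, 0.0005, 0.1713]
tool_rot: [2.216, 2.222, 0.02]
force: [0.6, 0.5, 0.4]
gripper_width: 0.0854
t 7.88 pos [468.5   0.5 171.3] q [-0.07  0.34  0.02  2.12 -0.02  0.67 -0.03] F [0.6 0.5 0.4] w 0.0854
[-5.7 -4.8 31.2] [ 0.66 -0.37  0.16]
wrist 5164 [array([465.6,  -5.6]), np.float64(29.8)] [465.6  -3.3  50.8]
```

```bash
python3 - <<'E'
import cv2,numpy as np
a=cv2.imread('pics/w3.png');b=cv2.imread('pics/t3.png')
cv2.imwrite('pics/c3.png',cv2.resize(np.hstack([a,b]),(800,300)))
E
```

```text
(no output)
```

View pics/c3.png

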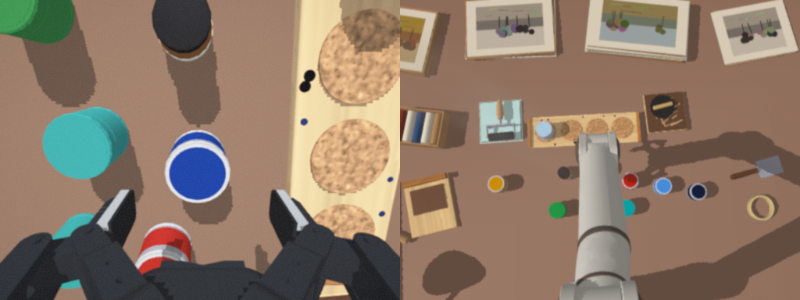

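The pale tin stands on rest_1 (right panel, (544,130)). The strong blue tin is under the gripper (left panel, (197,165)), with its steel rim and label band visible. I'll go down on it.

```bash
python3 - <<'E'
from h import *
im=cv2.imread('pics/t3.png')
E
python3 -m jog '[[-6,-4,20,0.6,-0.4,0,1],[0,0,10,0,0,0,1],[0,0,0,0,0,0,1]]'; python3 plan.py 464 -5 79 1; python3 wt.py 609 189 73 4
```

```text
t: 8.35
tool_pos: [0.4672, -0.0022, 0.139]
tool_rot: [2.211, 2.23, 0.003]
force: [-0.7, 0.0, 0.6]
gripper_width: 0.0855
t 8.35 pos [467.2  -2.2 139. ] q [-0.07  0.4   0.02  2.13 -0.02  0.6  -0.03] F [-0.7  0.   0.6] w 0.0855
[-2.7 -3.4 60. ] [ 0.13 -0.01  0.5 ]
top 339 [array([605.5, 188.8]), np.float64(29.5)] [604.8 188.3  72.9]
```

```bash
python3 -m jog '[[-3,-3,25,0,0,0.5,1],[0,0,20,0,0,0,1],[0,0,0,0,0,0,1]]'; python3 plan.py 465 -5 79 1
```

```text
t: 8.82
tool_pos: [0.4664, -0.005, 0.095]
tool_rot: [2.218, 2.218, 0.008]
force: [0.1, 0.1, 0.6]
gripper_width: 0.0853
t 8.82 pos [466.4  -5.   95. ] q [-0.07  0.49  0.02  2.15 -0.02  0.5  -0.03] F [0.1 0.1 0.6] w 0.0853
[ 0.  -1.5 16. ] [ 0.38 -0.03 -0.01]
```

```bash
python3 -m jog '[[0,-1,15,0.3,0,0,1],[0,0,0,0,0,0,1],[0,0,0,0,0,0,-1],[0,0,0,0,0,0,-1],[0,0,0,0,0,0,-1]]';python3 -m jog '[[0,0,0,0,0,0,-1],[0,0,0,0,0,0,-1]]'; python3 plan.py 622 -1 150 4
```

```text
t: 9.45
tool_pos: [0.4666, -0.0049, 0.0813]
tool_rot: [2.22, 2.22, 0.005]
force: [-0.0, 0.5, -2.7]
gripper_width: 0.057
t: 9.7
tool_pos: [0.4665, -0.0049, 0.0813]
tool_rot: [2.22, 2.22, 0.005]
force: [0.0, 0.3, -2.6]
gripper_width: 0.0567
t 9.7 pos [466.5  -4.9  81.3] q [-0.06  0.52  0.02  2.15 -0.02  0.47 -0.03] F [ 0.   0.3 -2.6] w 0.0567
[  1.   38.9 -17. ] [ 0.05 -0.01 -0.  ]
[  1.   38.9 -17.1] [ 0.05 -0.01 -0.  ]
[  1.   38.9 -17.1] [ 0.05 -0.01 -0.  ]
[  1.   38.9 -17.1] [ 0.05 -0.01 -0.  ]
```

Place z is about 102.3. Lift and carry to rest_3.

```bash
python3 -m jog '[[0,0,-20,0,0,0,-1],[0,0,-30,0,0,0,-1],[1,30,-10,0,0,0,-1],[1,40,0,0,0,0,-1],[1,40,0,0,0,0,-1]]';python3 -m jog '[[0,25,5,0,0,0,-1],[0,8,8,0,0,0,-1],[0,0,0,0,0,0,-1]]'; python3 plan.py 622 -1 115 2
```

```text
t: 10.32
tool_pos: [0.5744, -0.0022, 0.142]
tool_rot: [-2.22, -2.22, 0.003]
force: [0.6, -0.3, -1.9]
gripper_width: 0.0569
t: 10.7
tool_pos: [0.6096, -0.002, 0.1275]
tool_rot: [-2.22, -2.22, 0.002]
force: [-0.6, -0.4, -2.8]
gripper_width: 0.0572
t 10.7 pos [609.6  -2.  127.5] q [-0.06  0.61  0.03  1.79 -0.03  0.75 -0.02] F [-0.6 -0.4 -2.8] w 0.0572
[0.5 6.2 6.2] [-0.07 -0.01  0.  ]
[0.5 6.2 6.2] [-0.07 -0.01  0.  ]
```

```bash
python3 -m jog '[[1,8,6,0,0,0,-1],[0,4,6,0,0,0,-1],[0,0,0,0,0,0,-1]]'; python3 plan.py 622 -1 102 1
```

```text
t: 11.08
tool_pos: [0.6197, -0.001, 0.1142]
tool_rot: [-2.218, -2.218, 0.006]
force: [-0.5, 0.5, -2.0]
gripper_width: 0.0568
t 11.07 pos [619.7  -1.  114.2] q [-0.06  0.65  0.03  1.76 -0.03  0.74 -0.02] F [-0.5  0.5 -2. ] w 0.0568
[-0.   2.3 12.2] [-0.33 -0.02  0.  ]
```

```bash
python3 -m jog '[[0,2,6,-0.3,0,0,-1],[0,0,4,0,0,0,-1],[0,0,0,0,0,0,-1]]';python3 plan.py 622 -1 102 1
```

```text
t: 11.45
tool_pos: [0.6213, -0.001, 0.1036]
tool_rot: [-2.221, -2.221, 0.0]
force: [0.4, 0.5, -2.2]
gripper_width: 0.0569
t 11.45 pos [621.3  -1.  103.6] q [-0.06  0.66  0.03  1.76 -0.03  0.72 -0.02] F [ 0.4  0.5 -2.2] w 0.0569
[0.  0.7 1.6] [-0.03 -0.02 -0.  ]
```

```bash
python3 -m jog '[[0,0,1,0,0,0,-1],[0,0,1,0,0,0,-1]]';python3 plan.py 622 -1 102 1
```

```text
t: 11.7
tool_pos: [0.6214, -0.001, 0.1022]
tool_rot: [-2.221, -2.221, -0.0]
force: [-4.4, -0.4, 7.2]
gripper_width: 0.0573
t 11.7 pos [621.4  -1.  102.2] q [-0.06  0.67  0.03  1.76 -0.03  0.71 -0.02] F [-4.4 -0.4  7.2] w 0.0573
[-0.   0.6  0.2] [-0.02 -0.03 -0.  ]
```

Contact again. Release, lift and go to the light tin at about (407.5,-237).

```bash
python3 -m jog '[[0,0,0,0,0,0,1],[0,0,0,0,0,0,1],[0,0,0,0,0,0,1],[0,0,0,0,0,0,1]]'; python3 -m jog '[[0,0,-15,0,0,0,1],[0,0,-30,0,0,0,1],[0,0,-30,0,0,0,1]]'; python3 plan.py 408 -237 160 6
```

```text
t: 12.2
tool_pos: [0.6227, -0.001, 0.1034]
tool_rot: [2.22, 2.22, 0.004]
force: [-1.1, -1.2, -0.3]
gripper_width: 0.0851
t: 12.58
tool_pos: [0.621, -0.0011, 0.1794]
tool_rot: [-2.22, -2.22, 0.002]
force: [0.6, 0.1, -0.5]
gripper_width: 0.0856
t 12.57 pos [621.   -1.1 179.4] q [-0.07  0.56  0.03  1.74 -0.02  0.85 -0.02] F [ 0.6  0.1 -0.5] w 0.0856
[-39.3 -35.5   3.3] [-0.02 -0.   -0.  ]
[-39.3 -35.5   3.3] [-0.02 -0.   -0.  ]
[-39.3 -35.5   3.3] [-0.02 -0.   -0.  ]
[-39.3 -35.5   3.3] [-0.02 -0.   -0.  ]
[-39.3 -35.5   3.3] [-0.02 -0.   -0.  ]
[-39.3 -35.5   3.2] [-0.02 -0.   -0.  ]
```

```bash
python3 -m jog '[[-40,-36,3,0,0,0,1],[-40,-36,3,0,0,0,1],[-40,-36,3,0,0,0,1],[-40,-36,3,0,0,0,1],[-38,-33,3,0,0,0,1]]'; python3 -m jog '[[-20,-20,3,0,0,0,1],[-5,-5,3,0,0,0,1],[0,0,0,0,0,0,1]]'; python3 plan.py 408 -237 140 1; python3 wt.py 407 -237 52 5
```

```text
t: 13.2
tool_pos: [0.448, -0.2008, 0.1725]
tool_rot: [2.203, 2.223, 0.019]
force: [0.9, -0.2, -0.3]
gripper_width: 0.0856
t: 13.58
tool_pos: [0.4211, -0.2302, 0.1685]
tool_rot: [2.209, 2.212, 0.02]
force: [0.8, 1.0, -0.3]
gripper_width: 0.0853
t 13.57 pos [ 421.1 -230.2  168.5] q [ 0.38  0.36  0.08  2.1  -0.06  0.66  0.5 ] F [ 0.8  1.  -0.3] w 0.0853
[ -6.8 -13.7  28.3] [1.16 0.11 0.09]
wrist 5266 [array([ 408.8, -238.1]), np.float64(29.7)] [ 408.9 -235.8   50.7]
top 126 [array([ 404.5, -225.2]), np.float64(26.3)] [ 401.5 -220.9   52.1]
```

```bash
python3 - <<'E'
import cv2,numpy as np
a=cv2.imread('pics/w5.png');b=cv2.imread('pics/t5.png')
cv2.imwrite('pics/c5.png',cv2.resize(np.hstack([a,b]),(800,300)))
E
```

```text
(no output)
```

View pics/c5.png

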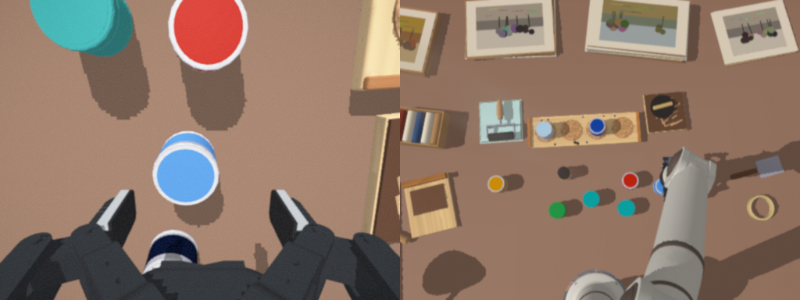

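The sky-blue tin is at left panel (186,172), and the strong tin is on rest_3 (right panel, (597,127)). I'll align and descend.

```bash
python3 -m jog '[[-6,-13,15,1.1,0,0,1],[0,0,15,0,0,0,1],[0,0,0,0,0,0,1]]'; python3 plan.py 408 -237 80 1; python3 wt.py 620 -1 73 6
```

```text
t: 14.05
tool_pos: [0.41, -0.2335, 0.1358]
tool_rot: [2.211, 2.231, -0.001]
force: [-0.0, 0.7, 0.1]
gripper_width: 0.0851
t 14.05 pos [ 410.  -233.5  135.8] q [ 0.39  0.41  0.08  2.13 -0.05  0.6   0.52] F [-0.   0.7  0.1] w 0.0851
[-3.4 -2.1 55.8] [-0.01  0.06  0.5 ]
top 332 [array([618.4,  -1.1]), np.float64(29.8)] [617.9  -1.4  73. ]
```

```bash
python3 -m jog '[[-3,-2,22,0,0,0.5,1],[0,0,20,0,0,0,1],[0,0,0,0,0,0,1]]'; python3 plan.py 408 -237 80 1
```

```text
t: 14.52
tool_pos: [0.4104, -0.2375, 0.0949]
tool_rot: [2.217, 2.218, 0.001]
force: [0.4, -0.8, 0.7]
gripper_width: 0.0852
t 14.53 pos [ 410.4 -237.5   94.9] q [ 0.41  0.5   0.07  2.13 -0.07  0.51  0.53] F [ 0.4 -0.8  0.7] w 0.0852
[ 0.5 -2.4 14.9] [0.25 0.17 0.01]
```

```bash
python3 -m jog '[[0,-2,15,0.2,0.2,0,1],[0,0,0,0,0,0,1],[0,0,0,0,0,0,-1],[0,0,0,0,0,0,-1],[0,0,0,0,0,0,-1]]';python3 -m jog '[[0,0,0,0,0,0,-1],[0,0,0,0,0,0,-1]]'; python3 plan.py 616 94 160 6
```

```text
t: 15.15
tool_pos: [0.4097, -0.2381, 0.0813]
tool_rot: [2.219, 2.219, 0.003]
force: [0.9, 0.0, -2.5]
gripper_width: 0.0571
t: 15.4
tool_pos: [0.4095, -0.238, 0.0812]
tool_rot: [2.219, 2.22, 0.003]
force: [-0.1, 0.3, -1.8]
gripper_width: 0.0566
t 15.4 pos [ 409.5 -238.    81.2] q [ 0.41  0.52  0.07  2.14 -0.07  0.48  0.54] F [-0.1  0.3 -1.8] w 0.0566
[ 55.3  34.5 -13. ] [0.03 0.   0.  ]
[ 55.3  34.5 -13.1] [0.03 0.   0.  ]
[ 55.3  34.5 -13.1] [0.03 0.   0.  ]
[ 55.3  34.4 -13.1] [0.03 0.   0.  ]
[ 55.3  34.4 -13.1] [0.03 0.   0.  ]
[ 55.3  34.4 -13.1] [0.03 0.   0.  ]
```

```bash
python3 -m jog '[[0,0,-20,0,0,0,-1],[0,0,-35,0,0,0,-1],[20,0,-45,0,0,0,-1],[45,20,0,0,0,0,-1],[50,35,0,0,0,0,-1]]'; python3 plan.py 616 94 180 5
```

```text
t: 16.02
tool_pos: [0.4625, -0.1254, 0.1839]
tool_rot: [2.233, 2.207, -0.0]
force: [1.1, -0.6, -2.8]
gripper_width: 0.0569
t 16.02 pos [ 462.5 -125.4  183.9] q [ 0.16  0.34  0.05  2.08 -0.02  0.72  0.22] F [ 1.1 -0.6 -2.8] w 0.0569
[44.2 30.2  0.8] [ 0.01  0.02 -0.14]
[44.2 30.3  0.8] [ 0.01  0.02 -0.14]
[44.1 30.4  0.8] [ 0.01  0.02 -0.14]
[44.  30.5  0.8] [ 0.01  0.02 -0.14]
[43.9 30.6  0.8] [ 0.01  0.02 -0.14]
```

```bash
python3 -m jog '[[45,25,0,0,0,0,-1],[45,25,0,0,0,0,-1],[45,30,0,0,0,0,-1],[45,33,0,0,0,0,-1],[30,25,0,0,0,0,-1]]'; python3 -m jog '[[5,15,0,0,0,0,-1],[0,0,0,0,0,0,-1]]'; python3 plan.py 616 94 150 1
```

```text
t: 16.65
tool_pos: [0.6063, 0.092, 0.1839]
tool_rot: [2.231, 2.209, 0.001]
force: [0.3, 0.1, -2.5]
gripper_width: 0.0568
t: 16.9
tool_pos: [0.6222, 0.1019, 0.1828]
tool_rot: [2.225, 2.217, 0.002]
force: [-0.4, -1.5, -2.0]
gripper_width: 0.057
t 16.9 pos [622.2 101.9 182.8] q [-0.2   0.56 -0.01  1.71  0.    0.87 -0.21] F [-0.4 -1.5 -2. ] w 0.057
[-7.9 -6.2 32.7] [ 0.07 -0.04 -0.22]
```

```bash
python3 -m jog '[[-8,-6,10,0,0,0,-1],[0,0,15,0,0,0,-1],[0,0,0,0,0,0,-1]]'; python3 plan.py 616 94 115 2
```

```text
t: 17.27
tool_pos: [0.6125, 0.0905, 0.1547]
tool_rot: [-2.228, -2.213, 0.005]
force: [-0.1, 0.8, -2.2]
gripper_width: 0.0571
t 17.27 pos [612.5  90.5 154.7] q [-0.19  0.59 -0.01  1.75  0.01  0.81 -0.2 ] F [-0.1  0.8 -2.2] w 0.0571
[ 1.8  1.8 19.8] [-0.1   0.04 -0.19]
[ 1.8  1.8 19.8] [-0.1   0.04 -0.19]
```

```bash
python3 -m jog '[[3,3,18,0,0,-0.3,-1],[0,0,18,0,0,0,-1],[0,0,0,0,0,0,-1]]'; python3 plan.py 616 94 102 1
```

```text
t: 17.65
tool_pos: [0.6152, 0.0928, 0.1157]
tool_rot: [-2.223, -2.218, 0.006]
force: [-0.3, 0.3, -2.2]
gripper_width: 0.0567
t 17.65 pos [615.2  92.8 115.7] q [-0.19  0.65 -0.01  1.75  0.01  0.74 -0.2 ] F [-0.3  0.3 -2.2] w 0.0567
[ 1.2  0.9 13.7] [-0.24  0.08 -0.13]
```

```bash
python3 -m jog '[[1,1,8,-0.2,0,0,-1],[0,0,4,0,0,0,-1],[0,0,0,0,0,0,-1]]'; python3 plan.py 616 94 102 1
```

```text
t: 18.02
tool_pos: [0.6167, 0.0942, 0.103]
tool_rot: [2.223, 2.218, -0.001]
force: [-0.6, -0.5, -2.2]
gripper_width: 0.0568
t 18.02 pos [616.7  94.2 103. ] q [-0.19  0.67 -0.01  1.75  0.01  0.72 -0.2 ] F [-0.6 -0.5 -2.2] w 0.0568
[-0.2 -0.7  1. ] [ 0.02  0.07 -0.11]
```

```bash
python3 -m jog '[[0,0,1,0,0,0,-1],[0,0,1,0,0,0,-1]]'; python3 plan.py 616 94 102 1
```

```text
t: 18.27
tool_pos: [0.6171, 0.0943, 0.1021]
tool_rot: [2.222, 2.218, 0.0]
force: [-3.6, -0.0, 6.7]
gripper_width: 0.057
t 18.27 pos [617.1  94.3 102.1] q [-0.19  0.67 -0.01  1.75  0.01  0.72 -0.2 ] F [-3.6 -0.   6.7] w 0.057
[-0.3 -1.1  0.1] [ 0.06  0.06 -0.11]
```

```bash
python3 -m jog '[[0,0,0,0,0,0,1],[0,0,0,0,0,0,1],[0,0,0,0,0,0,1],[0,0,0,0,0,0,1]]'; python3 -m jog '[[0,0,-15,0,0,0,1],[0,0,-30,0,0,0,1],[0,0,-30,0,0,0,1]]'; python3 plan.py 389 -360 160 10 | head -4
```

```text
t: 18.77
tool_pos: [0.6185, 0.0945, 0.1035]
tool_rot: [2.221, 2.217, 0.005]
force: [-1.0, -0.6, -0.9]
gripper_width: 0.0857
t: 19.15
tool_pos: [0.6166, 0.0943, 0.1795]
tool_rot: [2.223, 2.219, -0.002]
force: [0.0, 0.3, 0.6]
gripper_width: 0.0854
t 19.15 pos [616.6  94.3 179.5] q [-0.19  0.56 -0.01  1.73  0.01  0.85 -0.2 ] F [0.  0.3 0.6] w 0.0854
[-45.5 -22.7   2. ] [-0.    0.01 -0.01]
[-45.5 -22.7   2. ] [-0.    0.01 -0.01]
[-45.5 -22.7   2. ] [-0.    0.01 -0.01]
```

```bash
python3 -m jog '[[-45,-23,0,0,0,0,1],[-45,-23,0,0,0,0,1],[-45,-23,0,0,0,0,1],[-45,-23,0,0,0,0,1],[-45,-23,0,0,0,0,1]]'; python3 -m jog '[[-45,-23,0,0,0,0,1],[-45,-23,0,0,0,0,1],[-45,-23,3,0,0,0,1],[-45,-20,3,0,0,0,1],[-30,-15,3,0,0,0,1]]'; python3 plan.py 389 -360 150 2
```

```text
t: 19.77
tool_pos: [0.5054, -0.131, 0.1882]
tool_rot: [2.205, 2.222, 0.021]
force: [-0.2, -1.0, 0.4]
gripper_width: 0.0854
t: 20.4
tool_pos: [0.4006, -0.3512, 0.1837]
tool_rot: [2.2, 2.213, 0.026]
force: [0.9, 0.0, 0.2]
gripper_width: 0.0853
t 20.4 pos [ 400.6 -351.2  183.7] q [ 0.6   0.41  0.09  1.97 -0.08  0.74  0.75] F [0.9 0.  0.2] w 0.0853
[-4.3 -6.3 16.7] [0.77 0.1  0.17]
[-4.4 -6.1 16.8] [0.77 0.1  0.17]
```

```bash
python3 -m jog '[[-4,-6,10,0.8,0,0,1],[-1,-3,15,0.7,0,0,1],[0,0,0,0,0,0,1]]'; python3 plan.py 389 -360 80 1; python3 wt.py 389 -360 52 7; python3 - <<'E'
import cv2,numpy as np
a=cv2.imread('pics/w7.png');b=cv2.imread('pics/t7.png')
cv2.imwrite('pics/c7.png',cv2.resize(np.hstack([a,b]),(800,300)))
E
```

```text
t: 20.78
tool_pos: [0.3914, -0.3575, 0.1586]
tool_rot: [2.216, 2.222, -0.004]
force: [0.4, -0.2, -1.0]
gripper_width: 0.0856
t 20.77 pos [ 391.4 -357.5  158.6] q [ 0.61  0.45  0.1   1.98 -0.06  0.71  0.75] F [ 0.4 -0.2 -1. ] w 0.0856
[-2.2 -2.4 78.6] [0.03 0.25 0.15]
wrist 5863 [array([ 389.1, -360.7]), np.float64(29.9)] [ 389.4 -358.3   50.8]
top 262 [array([ 386. , -358.9]), np.float64(29.5)] [ 384.2 -353.1   52. ]
```

View pics/c7.png

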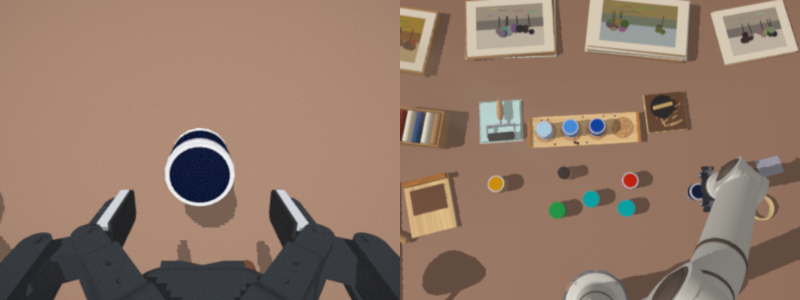

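The navy tin is under the gripper (left panel, (200,175)), and pale, light and strong are in place at right panel (544–598,128). Descending.

```bash
python3 -m jog '[[-2,-2,25,0,0,0,1],[0,0,25,0,0,0,1],[0,0,10,0,0,0,1],[0,0,0,0,0,0,1]]'; python3 plan.py 389 -360 80 1; python3 wt.py 615 94 73 8
```

```text
t: 21.38
tool_pos: [0.395, -0.3575, 0.1002]
tool_rot: [2.203, 2.226, 0.0]
force: [0.2, 0.4, -0.3]
gripper_width: 0.0853
t 21.38 pos [ 395.  -357.5  100.2] q [ 0.62  0.55  0.08  2.   -0.08  0.58  0.76] F [ 0.2  0.4 -0.3] w 0.0853
[-2.3 -6.1 20.1] [0.39 0.37 0.61]
top 332 [array([613.9,  94. ]), np.float64(29.5)] [613.8  94.   72.9]
```

```bash
python3 -m jog '[[-2,-6,5,0.4,0.4,0.6,1],[0,0,0,0,0,0,1]]'; python3 plan.py 389 -360 80 1
```

```text
t: 21.72
tool_pos: [0.3896, -0.361, 0.0971]
tool_rot: [2.221, 2.218, 0.001]
force: [0.0, 0.1, -0.3]
gripper_width: 0.0854
t 21.73 pos [ 389.6 -361.    97.1] q [ 0.63  0.56  0.09  2.   -0.08  0.58  0.77] F [ 0.   0.1 -0.3] w 0.0854
[ 1.  -0.6 17.1] [ 0.14  0.1  -0.06]
```

```bash
python3 -m jog '[[1,0,17,0,0,0,1],[0,0,0,0,0,0,1],[0,0,0,0,0,0,-1],[0,0,0,0,0,0,-1],[0,0,0,0,0,0,-1]]';python3 -m jog '[[0,0,0,0,0,0,-1],[0,0,0,0,0,0,-1]]'; python3 plan.py 627 -95 180 6
```

```text
t: 22.35
tool_pos: [0.3896, -0.3602, 0.0792]
tool_rot: [2.221, 2.218, 0.001]
force: [0.8, 0.4, -3.2]
gripper_width: 0.0567
t: 22.6
tool_pos: [0.3896, -0.3602, 0.0792]
tool_rot: [2.221, 2.218, 0.001]
force: [-0.2, -1.2, -0.7]
gripper_width: 0.0571
t 22.6 pos [ 389.6 -360.2   79.2] q [ 0.63  0.59  0.08  2.   -0.09  0.55  0.77] F [-0.2 -1.2 -0.7] w 0.0571
[ 44.2  39.5 -16.8] [ 0.02  0.02 -0.01]
[ 44.2  39.6 -16.8] [ 0.02  0.02 -0.01]
[ 44.2  39.6 -16.8] [ 0.02  0.02 -0.01]
[ 44.2  39.6 -16.8] [ 0.02  0.02 -0.01]
[ 44.2  39.6 -16.8] [ 0.02  0.02 -0.01]
[ 44.2  39.6 -16.8] [ 0.02  0.02 -0.01]
```

```bash
python3 -m jog '[[0,0,-20,0,0,0,-1],[0,0,-35,0,0,0,-1],[20,20,-35,0,0,0,-1],[44,40,0,0,0,0,-1],[44,40,0,0,0,0,-1]]'; python3 plan.py 627 -95 165 4
```

```text
t: 23.22
tool_pos: [0.487, -0.2549, 0.1707]
tool_rot: [2.237, 2.204, -0.004]
force: [-0.4, 0.3, -3.4]
gripper_width: 0.0566
t 23.23 pos [ 487.  -254.9  170.7] q [ 0.37  0.46  0.08  1.92 -0.05  0.76  0.46] F [-0.4  0.3 -3.4] w 0.0566
[40.5 34.4  1.3] [-0.02  0.03 -0.21]
[40.4 34.5  1.3] [-0.02  0.03 -0.21]
[40.2 34.7  1.4] [-0.02  0.03 -0.21]
[40.1 34.8  1.4] [-0.02  0.03 -0.21]
```

```bash
python3 -m jog '[[40,34,1,0,0,0,-1],[38,34,1,0,0,0,-1],[30,30,1,0,0,0,-1],[12,15,1,0,0,0,-1],[0,0,0,0,0,0,-1]]'; python3 plan.py 627 -95 140 1
```

```text
t: 23.85
tool_pos: [0.6065, -0.1263, 0.1651]
tool_rot: [-2.228, -2.213, 0.001]
force: [-0.9, -1.3, -3.1]
gripper_width: 0.0569
t 23.85 pos [ 606.5 -126.3  165.1] q [ 0.12  0.57  0.06  1.75 -0.04  0.82  0.19] F [-0.9 -1.3 -3.1] w 0.0569
[31.5 20.3 25.1] [-0.09 -0.02 -0.37]
```

```bash
python3 -m jog '[[18,12,8,0,0,-0.3,-1],[11,7,12,0,0,0,-1],[0,0,5,0,0,0,-1],[0,0,0,0,0,0,-1]]'; python3 plan.py 627 -95 112 1
```

```text
t: 24.35
tool_pos: [0.6234, -0.1003, 0.137]
tool_rot: [-2.227, -2.212, 0.008]
force: [-0.9, -0.3, -2.4]
gripper_width: 0.057
t 24.35 pos [ 623.4 -100.3  137. ] q [ 0.08  0.63  0.05  1.72 -0.04  0.79  0.14] F [-0.9 -0.3 -2.4] w 0.057
[ 5.3  3.7 25. ] [-0.35  0.09 -0.39]
```

```bash
python3 -m jog '[[5,4,14,-0.3,0,-0.4,-1],[0,0,10,0,0,0,-1],[0,0,0,0,0,0,-1]]'; python3 plan.py 627 -95 100 1
```

```text
t: 24.72
tool_pos: [0.6269, -0.0966, 0.1112]
tool_rot: [2.222, 2.22, -0.004]
force: [-0.2, 0.4, -3.2]
gripper_width: 0.0568
t 24.73 pos [626.9 -96.6 111.2] q [ 0.07  0.67  0.05  1.73 -0.04  0.75  0.14] F [-0.2  0.4 -3.2] w 0.0568
[ 1.6  0.2 11.2] [-0.07  0.13 -0.07]
```

```bash
python3 -m jog '[[1,0,6,0,0,0,-1],[0,0,3,0,0,0,-1],[0,0,0,0,0,0,-1]]'; python3 plan.py 627 -95 100 1
```

```text
t: 25.1
tool_pos: [0.627, -0.0959, 0.1019]
tool_rot: [2.222, 2.219, -0.003]
force: [0.3, 0.5, -2.2]
gripper_width: 0.0568
t 25.1 pos [627.  -95.9 101.9] q [ 0.07  0.68  0.05  1.73 -0.04  0.73  0.14] F [ 0.3  0.5 -2.2] w 0.0568
[ 0.9 -0.   1.9] [-0.04  0.14 -0.1 ]
```

```bash
python3 -m jog '[[0,0,1,0,0,0,-1],[0,0,1,0,0,0,-1]]'; python3 plan.py 627 -95 100 1
```

```text
t: 25.35
tool_pos: [0.6274, -0.096, 0.1003]
tool_rot: [2.222, 2.218, -0.003]
force: [-2.4, -0.0, 4.1]
gripper_width: 0.0571
t 25.35 pos [627.4 -96.  100.3] q [ 0.07  0.69  0.05  1.73 -0.04  0.73  0.14] F [-2.4 -0.   4.1] w 0.0571
[ 1.  -0.4  0.3] [ 0.01  0.15 -0.1 ]
```

Contact. Release, lift and back off out of the top view.

```bash
python3 -m jog '[[0,0,0,0,0,0,1],[0,0,0,0,0,0,1],[0,0,0,0,0,0,1],[0,0,0,0,0,0,1]]'; python3 -m jog '[[0,0,-15,0,0,0,1],[0,0,-30,0,0,0,1],[0,0,-40,0,0,0,1],[0,0,-40,0,0,0,1],[-20,-40,-20,0,0,0,1]]'; python3 -m jog '[[-50,-35,0,0,0,0,1],[-50,-35,0,0,0,0,1],[-50,-35,0,0,0,0,1],[-40,-20,0,0,0,0,1],[0,0,0,0,0,0,1]]'
python3 -m jog '[[0,0,0,0,0,0,1],[0,0,0,0,0,0,1]]'
python3 - <<'E'
from h import *
im,d=grab_frame('top');W=world('top',d);save('t9.png',cv2.resize(im[110:300,90:400],None,fx=2.4,fy=2.4))
i2,_=grab_frame('scene');save('s9.png',cv2.resize(i2[100:320,120:440],None,fx=2.4,fy=2.4))
for n,x,y,z in [('r1',.6088,.1893,.073),('r2',.6141,.094,.073),('r3',.6196,-.0008,.073),('r4',.6251,-.0953,.073),('jar',.452,.117,.058)]:
    P=W[(abs(W[...,2]-z)<.006)&(np.hypot(W[...,0]-x,W[...,1]-y)<.045)]*1000
    q=P.astype(np.float64);A=np.c_[q[:,:2]-q[:,:2].mean(0),np.ones(len(q))];k=np.linalg.lstsq(A,q[:,2],rcond=None)[0]
    print(n,np.round(cv2.minEnclosingCircle(P[:,:2].astype(np.float32))[0],1)-np.array([x,y])*1000,'z',np.median(P[:,2]).round(1),'tilt',np.hypot(*k[:2]).round(3))
s=robot.read_state();print(s['t'],s['tool_pos'],s['force'])
E
```

```text
t: 25.85
tool_pos: [0.6288, -0.0962, 0.1019]
tool_rot: [2.22, 2.216, 0.001]
force: [-0.3, 1.1, 0.7]
gripper_width: 0.0852
t: 26.48
tool_pos: [0.5897, -0.1134, 0.2536]
tool_rot: [2.215, 2.221, 0.003]
force: [-0.1, 0.1, 0.2]
gripper_width: 0.0852
t: 27.1
tool_pos: [0.4612, -0.3116, 0.263]
tool_rot: [2.208, 2.21, 0.012]
force: [-0.4, 0.4, -0.2]
gripper_width: 0.0852
t: 27.35
tool_pos: [0.4624, -0.3102, 0.2644]
tool_rot: [2.205, 2.21, 0.014]
force: [0.2, 0.3, -0.9]
gripper_width: 0.0853
r1 [-3.5 -0.6] z 72.4 tilt 0.005
r2 [ 0.3 -0.2] z 72.8 tilt 0.018
r3 [-1.2 -0.9] z 72.7 tilt 0.014
r4 [-0.5 -0.6] z 72.7 tilt 0.008
jar [ 0.  -0.2] z 57.9 tilt 0.003
27.45 [ 0.46257268 -0.3098747   0.26412339] [-0.28863076  0.40159324 -0.35564267]
```

View pics/t9.png

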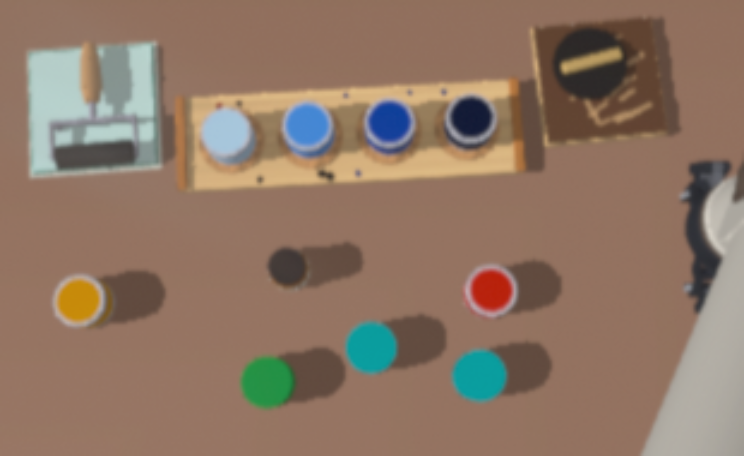

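View pics/s9.png

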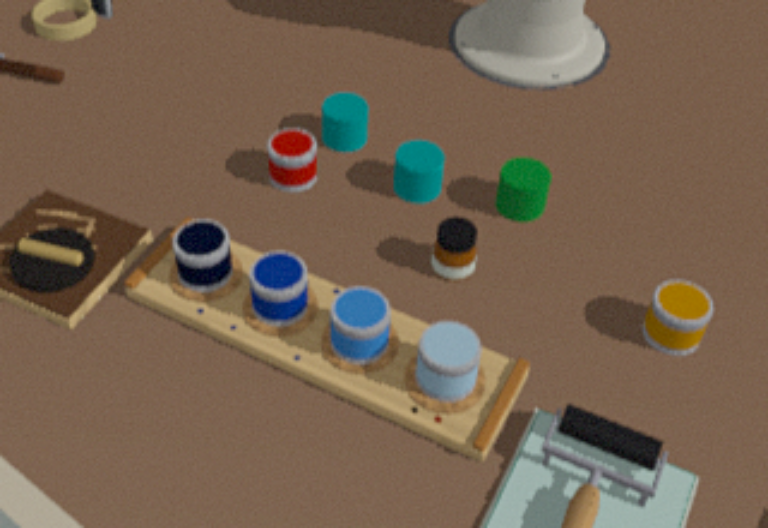

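Both views show the row from the slab end as pale (228,135), light (308,128), strong (390,124) and navy (471,119). Each tin is on its own cork and the jar hasn't moved. Handing in.

```bash
python3 -c "
from station import job
print(job.job_done())"
```

```text
the job is handed in; nothing more can be done
None
```

The four blue tins stand upright on the corks, one to a rest. From the slab end they run palest (rest_1), light (rest_2), strong (rest_3), navy (rest_4). I handed the job in at about t = 27.5 s of the 99 s allowed; it gave no verdict.

- **Placing:** I lowered each tin until the wrist force showed contact before opening the gripper, so none was dropped. The arm is backed off and touches nothing.
- **Last top-camera check:** the tins stand 3.6 mm (pale), 0.4 mm (light), 1.5 mm (strong) and 0.8 mm (navy) from their cork centres, against the 14 mm allowed. The lids are at 72.4–72.8 mm, close to the expected 73 mm, and tilts are at most 0.02 rad.
- **Amber jar:** it reads within 0.2 mm of its starting position and upright. I did not touch the turquoise, green, red or ochre tins.
- **Disagreement:** the wrist camera read x about 2–4 mm farther out than the top camera. I shifted the target about 2 mm for the last three tins, so the pale tin, placed before that, is the farthest off centre.

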